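# Clamp a bar under a slip-clutch thumbscrew

### The arm

A 7-joint arm with a two-finger parallel gripper is mounted at the origin on a cart in front of the work surface, level with it; the furniture and walls round the work are solid. World frame = base frame: x ahead of the robot, y to its left, z up, the work surface at z = 0. Lengths are in m, angles in rad, forces in N, time in s.
With the tool pointing down it reaches from about 0.425 to 0.925 m from the base axis. Payload 6.8 kg.
Tool frame: the origin (TCP) lies midway between the tips of the shut fingers; the grasp point (between the pads) lies 19 mm behind it; z points along the fingers, y is the line along which they close (so a half turn about z gives the same grasp; the last joint's range is limited). The gripper opens to 88 mm and grips with 3 to 60 N. Pads are 20 mm wide; open, the fingers measure 115 mm over their backs; the gripper's body (75 mm by 178 mm) begins 61 mm behind the grasp point.
Start: joints at [1.029, 0.477, 0.022, 1.555, -0.011, 1.109, -0.083], TCP at [0.284, -0.612, 0.223] pointing down, gripper open.
Joint ranges: [-2.96, 2.96], [-0.34, 2.1], [-1.41, 1.46], [0.24, 2.44], [-1.37, 4.51], [0.17, 1.92], [-2.96, 2.96]. Speed limits (rad/s): [2.39, 2.39, 3.14, 3.14, 3.14, 3.14, 3.14].

### API

Orientations are given as a unit quaternion [w, x, y, z].
In Python, from station import ctrl, eyes, workorder gives the robot as it stands. The module is installed in compiled form; this text tells all that it offers.
- The arm moves only by the tool send_rows, never from a script. Its argument "increments" is text: rows parted by semicolons, each of 6 numbers parted by spaces: the shift along the world's x, y, z in normalised numbers (1 is 100 cm), then the turn, a rotation vector about the world's x, y, z in shares of 2 rad (1.0 is 2 rad). In form: tx ty tz rx ry rz; .... A call has 1 to 12 rows; each row is the pose to reach, as a shift and turn from the pose commanded when the call began; what a row does not reach only later rows make up. A row lasts 1/8 s, in which the tool goes at most 62.5 mm and 10.7 degrees, less where a joint would pass 70% of its speed; a pose out of reach is approached as far as the arm can. A call with a gripper value outside its range is refused whole. "hand" is the finger opening in cm, from 0 to 8.78, set as the call begins (left out, the last holds). The fingers move at their own pace and stop on an object; "squeeze" is the grip in N (left out, the last holds). Time passes only in rows, so rows that repeat a pose let the fingers close. It gives the time, the measured TCP pose, the force, the opening and the grip force at its end, in the units of the state.
- ctrl.get_obs(): the state, without advancing time (a new reading comes with each control period).
- eyes.get_image(name): name is "scene" or "side" or "wrist"; returns (picture, depth): 384x512x3 uint8, red, green, blue; 384x512 float32, m along the optical axis (not along the pixel's ray), 0 where there is no reading.
- eyes.camera_params(name): a dict with "K" (3x3 intrinsics, pixels), "D" ([k1, k2, p1, p2, k3] as OpenCV has them; the pictures are not rectified), "rvec" (rotation vector, rad) and "tvec" (3), from world to camera coordinates, as OpenCV has them; the wrist camera has in their place "hand_eye" (4x4, takes a point from camera to tool coordinates, whose origin is the TCP and whose axes are the flange's). Camera axes: x right, y down, z forward; pixel columns grow to the right and rows downward; lengths in m; the calibration is good to about 2 mm. A picture is of the moment at which its call begins: read the wrist's pose just before it. camera_params takes no time and is no camera call.
- workorder.job_done(): hands the job in; it is judged then, once.
The state is a dict: "clock": time; "joints": joint angles; "qvel": joint speeds; "joint_efforts": joint torques, N m; "tool_pos": TCP position; "eef_rot": TCP orientation; "force": force on the tool from outside, world axes, zero at the start; "moment": the same for the moment, N m; "gripper_width": opening from 0.0 (shut) to 1.0 (fully open); "grasp_force": force on a finger pad.
Only numpy, scipy, OpenCV 4.12 (cv2) and the standard library are available. Lean on these libraries where they do the work, as an engineer would, in place of code of your own. Each camera call takes 0.05 s, during which the arm holds its last target. There are 200 camera calls.

### The job

Slide the long flat wooden bar lengthwise into the mouth of the bench clamp, between the two guides, and push its end gently but firmly home against the steel stop plate. Then turn the clamp's wing screw clockwise until its slip clutch first gives - the wing turns on while the drum with the peg below it stays still - and stop at that first slip, so that the wing ends just a little out of line with the peg and the bar is held tight. Let go and leave the other things on the bench where they are.

Things in the scene. Friction and masses are not known exactly. Their poses are not given: they have to be found in the camera images.
- bar: The work: a loose plain wooden bar, 190 mm long (its own x), 45 mm wide (y), 22 mm thick (z), about 0.1 kg, the longest flat offcut on the bench; starts lying flat to the left of the clamp. Either end may go in. Origin: centre of its underside.
- clamp: Fixed C-frame bench clamp. Origin on the bench top under the screw's axis; x runs from the open mouth (robot side) to the back. Plywood bed, top at z=12 mm, x -85 to 65, 94 mm wide. Two low guides on it, x -59 to 35, 53 mm apart, tops at z=22. Steel post x 41 to 65, 60 mm wide; its arm (36 mm wide, z 58 to 78) reaches over the bed to x=-20. With the bar home, the bar's centre is at x=-60.
- stop_plate: Fixed steel plate on the front of the clamp's post, the stop for the bar's end: 44 mm wide, 30 mm high. Origin: centre of its front face (x=35, y=0, z=31 mm in the clamp's frame); faces the clamp's -x. It must not be pushed with more than 25 N; 5 to 10 N is plenty.
- screw: Upright screw in the clamp's arm; with foot, drum and wing it sinks 4 mm per radian that the drum turns clockwise from above. Origin = clamp's origin minus the height sunk. Below the arm it ends in a round foot, 22 mm across, that presses the bar. How far the foot is screwed out is not known: it starts 5 to 12 mm above a bar on the bed. Let go, it eases back a little but holds.
- drum: Dark steel drum fixed on the screw above the arm: 28 mm across, 10 mm high, with a thin index peg reaching 23 mm from the axis. Origin on the axis in its underside (97 mm above the bench with the screw fully raised), x along the peg. Clockwise turning takes 0.05 N m while the foot is free; after 1.2 to 3.2 rad the foot presses hard and the drum stops.
- wing: Thumb bar over the drum: 46 long (x), 12 thick (y), 28 mm high. Origin: its centre, on the axis (124 mm above the bench when raised); 3 mm clear of the drum. A drag clutch joins it to the drum: below 0.30 N m they turn as one, wing in line with the peg; then the wing slips at a steady 0.30 N m (0.12 to 0.3 on a hand held still). Slip must end between 0.06 and 0.6 rad and never exceed 0.6.
- marking_gauge: Bystander: wooden marking gauge, 190 x 81 x 48 mm, right of the clamp. Origin: centre of its underside.
- mallet: Bystander: wooden mallet, 276 x 124 x 72 mm, behind. Origin: centre of its underside.
- short_block: Bystander: short thick wooden block, 120 x 40 x 40 mm, far left. Origin: centre of its underside.
Things that resemble listed ones, but are neither listed nor needed, are in the scene too. What is shaped like the bar but pink is not meant.

How it is judged:
On the way, in this order (a step that is already met when the one before it is completed fails the run):
1. the bar lies in the clamp and its end is pressed home against the stop plate with at least 3 N (contact force between bar and stop_plate above 3 N and x of bar in the frame of clamp between -0.0635 and -0.057 m and y of bar in the frame of clamp between -0.006 and 0.006 m), for 0.1 s.
2. the foot presses on the seated bar and the clutch has slipped (contact force between bar and screw above 10 N and angle between the x axis of wing and the x axis of drum, either way round above 0.06 rad and x of bar in the frame of clamp between -0.0635 and -0.057 m and y of bar in the frame of clamp between -0.006 and 0.006 m and z of bar in the frame of clamp between 0.009 and 0.0145 m), for 0.2 s.
At the end, for the whole second after the job is handed in: The bar lies flat on the clamp's bed between the guides, its end within about 3 mm of the stop plate, the foot pressing on it with more than 4 N, the wing between 0.06 and 0.6 rad out of line with the peg, and nothing moving (x of bar in the frame of clamp between -0.0635 and -0.057 m and y of bar in the frame of clamp between -0.006 and 0.006 m and z of bar in the frame of clamp between 0.009 and 0.0145 m and angle between bar's own z axis and vertical below 0.03 rad and contact force between bar and screw above 4 N and angle between the x axis of wing and the x axis of drum, either way round between 0.06 and 0.6 rad and linear speed of bar below 0.01 m/s and angular speed of wing below 0.05 rad/s); the robot touches nothing.
It fails at once if the bar is pushed against the stop plate with more than 25 N (contact force between bar and stop_plate above 25 N).
It fails at once if the clutch is driven on past the first slip: the wing more than 0.6 rad out of line with the peg (angle between the x axis of wing and the x axis of drum, either way round above 0.6 rad).
It fails at once if the marking gauge is moved by more than 20 mm (distance of marking_gauge from where it was at the start of the episode above 0.02 m).
It fails at once if the mallet is moved by more than 20 mm (distance of mallet from where it was at the start of the episode above 0.02 m).
It fails at once if the short thick block is moved by more than 20 mm (distance of short_block from where it was at the start of the episode above 0.02 m).
It also fails if it takes over 72 s, if anything falls off the work surface, if the arm or the gripper's body presses on something with over 40 N, if the wrist force passes 120 N, or if a joint passes its speed limit or range.

## Working session

There is one attempt and no reset: what is moved stays moved. The work goes in short steps, Python scripts to look and compute and a tool call to move; the robot and the scene stay as the last step left them, time stands still between calls to the robot, and variables do not carry over. Pictures are saved under pics/ and viewed, at most 10 in all, crops included, and the job is handed in when it is done.

Besides the shell and the picture viewer there is one more tool, called after "Emit:" as name(argument=value, ...) on one line, values as JSON. send_rows: Moves the arm, as the interface text tells. Its arguments: {"type":"object","properties":{"increments":{"type":"string"},"hand":{"type":"number"},"squeeze":{"type":"number"}},"required":["increments"]}

```bash
mkdir -p pics; cat > h.py <<'E'
import numpy as np, cv2
from station import ctrl, eyes, workorder
from scipy.spatial.transform import Rotation as R
def snap(n,f):
    o=ctrl.get_obs(); p,d=eyes.get_image(n); cv2.imwrite('pics/'+f+'.png',p[:,:,::-1]); np.savez('pics/'+f+'.npz',p=p,d=d,tp=o['tool_pos'],q=o['eef_rot']); return p,d
def cam(n,f=None):
    c=eyes.camera_params(n); K=np.array(c['K'],float);D=np.array(c['D'],float)
    if n=='wrist':
        z=np.load('pics/'+f+'.npz'); T=np.eye(4); w,x,y,zz=z['q']; T[:3,:3]=R.from_quat([x,y,zz,w]).as_matrix(); T[:3,3]=z['tp']
        M=T@np.array(c['hand_eye']); return K,D,M[:3,:3],M[:3,3]
    Rm=cv2.Rodrigues(np.array(c['rvec'],float))[0]; t=np.array(c['tvec'],float).ravel()
    return K,D,Rm.T,-Rm.T@t
def rays(c,uv):
    K,D,Rm,o=c; n=cv2.undistortPoints(np.array(uv,float).reshape(-1,1,2),K,D).reshape(-1,2)
    return np.c_[n,np.ones(len(n))]@Rm.T
def onz(c,uv,z):
    r=rays(c,uv); return c[3]+r*((z-c[3][2])/r[:,2])[:,None]
def deproj(c,uv,d):
    d=np.array([d[int(v),int(u)] for u,v in uv]); return c[3]+rays(c,uv)*d[:,None]
def cloud(c,d):
    v,u=np.mgrid[:d.shape[0],:d.shape[1]]; uv=np.c_[u.ravel(),v.ravel()]
    return (c[3]+rays(c,uv)*d.ravel()[:,None]).reshape(*d.shape,3)
def proj(c,P):
    K,D,Rm,o=c; return cv2.projectPoints(np.array(P,float).reshape(-1,1,3),cv2.Rodrigues(Rm.T)[0],-Rm.T@o,K,D)[0].reshape(-1,2)
def tri(c1,uv1,c2,uv2):
    a,b=rays(c1,[uv1])[0],rays(c2,[uv2])[0]; s=np.linalg.lstsq(np.c_[a,-b],c2[3]-c1[3],rcond=None)[0]
    p,q=c1[3]+a*s[0],c2[3]+b*s[1]; return (p+q)/2,np.linalg.norm(p-q)
E
python3 - <<'E'
from h import *
a,_=snap('scene','s0'); b,_=snap('side','d0')
for n in('scene','side'):
    c=cam(n); print(n,c[3],c[2][:,2])
cv2.imwrite('pics/sd.png',np.vstack([a,b])[:,:,::-1][:, :] if 0 else cv2.resize(np.hstack([a,b])[:,:,::-1],(800,300)))
print(ctrl.get_obs())
E
```

```text
scene [-0.01133061  1.01426713  1.23882827] [ 0.36567795 -0.60340006 -0.70865225]
side [-0.00378657  0.87487418  0.50810251] [ 0.53108199 -0.75685925 -0.38094094]
{'clock': 0.1, 'joints': array([ 1.02891242,  0.47772212,  0.02237099,  1.55631932, -0.01149993,
        1.10931244, -0.08310324]), 'qvel': array([-0.0010883 , -0.00127157, -0.00087592, -0.00284407, -0.00071128,
       -0.00046329,  0.00036909]), 'joint_efforts': array([ 4.75956200e-03, -5.84094036e+01,  1.53971359e+00, -2.73315883e+01,
       -5.43243717e-02,  1.30586070e-02,  7.47217609e-05]), 'tool_pos': array([ 0.28345656, -0.61200937,  0.22179041]), 'eef_rot': array([-7.80454576e-04,  9.76571540e-01,  2.15191452e-01, -2.39330555e-04]), 'force': array([-0.20755496,  0.80117438,  0.29694262]), 'moment': array([-0.01082258, -0.01096769, -0.02564138]), 'grasp_force': 0.0, 'gripper_width': 0.9979229493656616}
```

View pics/s0.png

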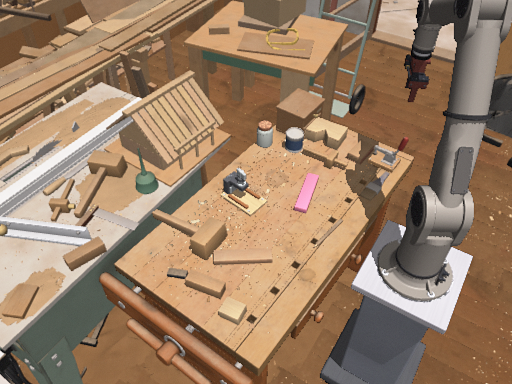

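View pics/d0.png

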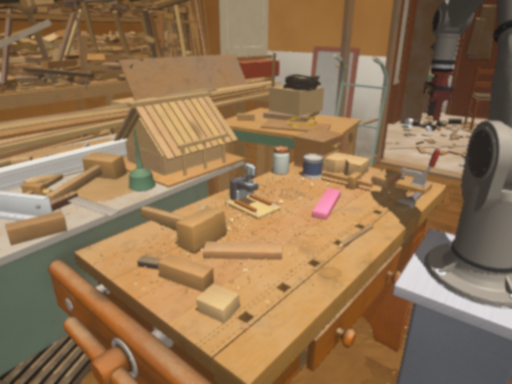

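The scene view shows the bar candidate at (243,256). The others are the pink bar (307,193, excluded), the dark-ended block (205,284), the small block (232,310) and the mallet (205,235). The clamp is at about (240,192). I'll confirm this in one enlarged crop and measure.

```bash
python3 - <<'E'
from h import *
z=np.load('pics/s0.npz');p,d=z['p'],z['d']
cv2.imwrite('pics/crop1.png',cv2.resize(p[155:330,150:345,::-1],None,fx=4,fy=4,interpolation=cv2.INTER_CUBIC)[:600] if 0 else cv2.resize(p[160:330,150:345,::-1],(688,600),interpolation=cv2.INTER_CUBIC))
c=cam('scene');X=cloud(c,d)
for u,v in[(243,256),(225,256),(262,256),(243,275),(205,284),(232,310),(236,180),(240,200),(250,206),(307,193),(178,272),(205,235)]: print(u,v,X[v,u].round(3))
s=np.load('pics/d0.npz');cs=cam('side');Y=cloud(cs,s['d'])
for u,v in[(243,250),(250,208),(240,185),(300,260)]: print('side',u,v,Y[v,u].round(3))
E
```

```text
243 256 [0.486 0.269 0.025]
225 256 [0.535 0.299 0.024]
262 256 [0.435 0.234 0.023]
243 275 [0.455 0.316 0.002]
205 284 [0.517 0.43  0.046]
232 310 [0.403 0.453 0.033]
236 180 [0.667 0.037 0.083]
240 200 [0.633 0.063 0.021]
250 206 [0.589 0.064 0.017]
307 193 [ 0.444 -0.098  0.025]
178 272 [0.631 0.424 0.012]
205 235 [0.613 0.297 0.077]
side 243 250 [0.48  0.278 0.023]
side 250 208 [0.612 0.081 0.02 ]
side 240 185 [0.672 0.053 0.071]
side 300 260 [ 0.366  0.201 -0.001]
```

View pics/crop1.png

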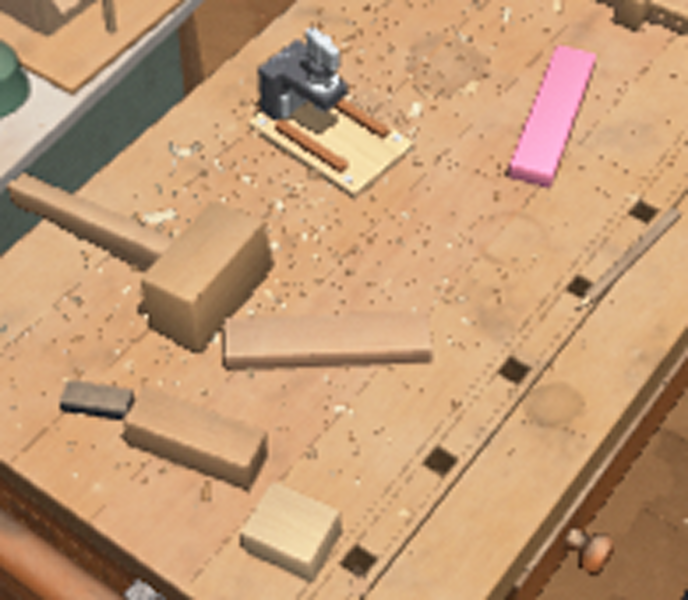

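The crop confirms it: the long, thin, natural-wood bar at (243,256) is the one meant. The neighbours are thicker and shorter (z 46 and 33 mm), and the other similar shape is pink. The clamp's mouth faces the robot, towards the bar side. Next is the coarse poses.

```bash
python3 - <<'E'
from h import *
from scipy import ndimage
for n,f,uv in(('scene','s0',(243,256)),('side','d0',(243,250))):
    z=np.load(f'pics/{f}.npz');X=cloud(cam(n),z['d'])
    m=(X[...,2]>.016)&(X[...,2]<.032)&(abs(X[...,0]-.487)<.13)&(abs(X[...,1]-.27)<.12)
    l,k=ndimage.label(m);m=l==l[uv[1],uv[0]]
    P=X[m]; r=cv2.minAreaRect(P[:,:2].astype(np.float32)*1000); print(n,len(P),r,np.median(P[:,2]))
    # clamp: steel arm points & bed
    m=(X[...,2]>.05)&(X[...,2]<.16)&(abs(X[...,0]-.67)<.12)&(abs(X[...,1]-.04)<.09); P=X[m]
    for a,b in((.052,.066),(.066,.085),(.085,.1),(.1,.12),(.12,.16)):
        q=P[(P[:,2]>a)&(P[:,2]<b)]; print(a,b,len(q),q.mean(0).round(3) if len(q) else '',cv2.minAreaRect(q[:,:2].astype(np.float32)*1000) if len(q)>3 else '')
    m=(X[...,2]>.008)&(X[...,2]<.03)&(abs(X[...,0]-.63)<.12)&(abs(X[...,1]-.05)<.09); P=X[m]; print('bed',len(P),cv2.minAreaRect(P[:,:2].astype(np.float32)*1000),np.median(P[:,2]))
E
```

```text
scene 829 ((511.4463195800781, 264.7987060546875), (226.57347106933594, 124.48027801513672), 7.782815933227539) 0.023668110242452745
0.052 0.066 35 [0.675 0.05  0.061] ((668.716064453125, 47.12781524658203), (91.28146362304688, 24.12896728515625), 10.259604454040527)
0.066 0.085 214 [0.672 0.037 0.078] ((666.9688720703125, 30.409690856933594), (63.94149398803711, 90.00299835205078), 84.75293731689453)
0.085 0.1 17 [0.649 0.045 0.089] ((665.2894897460938, 46.16944885253906), (73.76488494873047, 17.687108993530273), 0.43729788064956665)
0.1 0.12 33 [0.642 0.044 0.111] ((642.3812255859375, 43.08320617675781), (16.000267028808594, 37.62070083618164), 84.15422821044922)
0.12 0.16 69 [0.642 0.04  0.134] ((641.9427490234375, 38.18568420410156), (16.81114387512207, 46.31678009033203), 68.82295989990234)
bed 789 ((629.6246337890625, 50.52238845825195), (237.44996643066406, 175.79458618164062), 1.1083755493164062) 0.015015979200239116
side 1172 ((530.7848510742188, 251.82015991210938), (237.895263671875, 119.3983383178711), 33.402931213378906) 0.02240749895414118
0.052 0.066 68 [0.671 0.053 0.06 ] ((664.7913818359375, 51.87239456176758), (90.37200164794922, 26.237163543701172), 12.10075855255127)
0.066 0.085 236 [0.664 0.044 0.076] ((667.0609741210938, 38.989654541015625), (59.28437423706055, 86.67822265625), 77.36933898925781)
0.085 0.1 15 [0.64  0.044 0.094] ((640.2149047851562, 43.983734130859375), (19.00272560119629, 15.027106285095215), 73.48091888427734)
0.1 0.12 60 [0.64  0.046 0.11 ] ((643.1571655273438, 44.09217071533203), (42.69792175292969, 18.021968841552734), 3.893294334411621)
0.12 0.16 79 [0.641 0.044 0.131] ((643.3109741210938, 41.31967544555664), (15.451626777648926, 46.30523681640625), 71.87236785888672)
bed 735 ((649.3575439453125, 69.4700927734375), (137.1154022216797, 188.17214965820312), 88.34593200683594) 0.013254129342945176
```

```bash
python3 - <<'E'
from h import *
c=eyes.camera_params('wrist'); print(np.round(c['hand_eye'],3),c['K'],c['D'])
E
```

```text
[[-0.    -0.957 -0.29   0.081]
 [ 1.    -0.    -0.    -0.001]
 [-0.    -0.29   0.957 -0.161]
 [ 0.     0.     0.     1.   ]] [[291.24993078   0.         255.66448176]
 [  0.         291.24993078 197.14588396]
 [  0.           0.           1.        ]] [-0.0138128  0.         0.         0.         0.       ]
```

Careful with the scale: shifts go in shares of 100 cm and turns go in shares of 2 rad. That gives: 70 cm is 0.7, 66 cm is 0.66, 0.434 rad is 0.217.

Emit:
send_rows(increments="0.03 0.08 0.02 0 0 0.05; 0.05 0.14 0.04 0 0 0.1; 0.07 0.2 0.07 0 0 0.15; 0.09 0.26 0.1 0 0 0.2; 0.11 0.32 0.12 0 0 0.217; 0.13 0.38 0.13 0 0 0.217; 0.15 0.44 0.14 0 0 0.217; 0.17 0.5 0.15 0 0 0.217; 0.19 0.56 0.15 0 0 0.217; 0.21 0.62 0.15 0 0 0.217; 0.23 0.66 0.15 0 0 0.217; 0.25 0.7 0.15 0 0 0.217")

```text
clock: 1.6
tool_pos: [0.5271, 0.0743, 0.3726]
eef_rot: [0.0, 0.907, 0.42, 0.0]
force: [0.9, -0.8, -1.1]
gripper_width: 0.999
grasp_force: 0.0
```

```bash
python3 - <<'E'
from h import *
snap('wrist','w1')
E
```

```text
(no output)
```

View pics/w1.png

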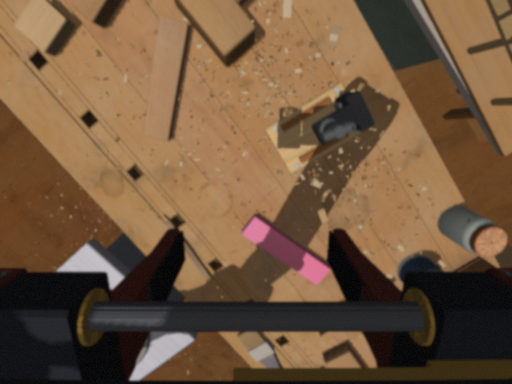

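The wrist view shows the bar at (168,77), the clamp at (325,125) with its mouth to the lower left, and the pink bar at (285,248). Next I'll measure the bar and clamp by depth, with a two-view check.

```bash
python3 - <<'E'
from h import *
from scipy import ndimage
def fit(P):
    r=cv2.minAreaRect((P[:,:2]*1000).astype(np.float32)); return np.round(r[0],1),np.round(r[1],1),round(r[2],1)
for n,f,uv in(('wrist','w1',(168,77)),('scene','s0',(243,254))):
    z=np.load(f'pics/{f}.npz');X=cloud(cam(n,f),z['d'])
    print(n,'bar z',np.median(X[uv[1]-3:uv[1]+4,uv[0]-3:uv[0]+4,2]))
    m=(abs(X[...,2]-.0225)<.006)&(np.hypot(X[...,0]-.487,X[...,1]-.267)<.125); m=ndimage.binary_opening(m)
    l,k=ndimage.label(m);m=l==l[uv[1],uv[0]]; P=X[m]; print(len(P),fit(P))
    for lo,hi in((.008,.017),(.018,.027),(.07,.086),(.125,.15)):
        m=(X[...,2]>lo)&(X[...,2]<hi)&(np.hypot(X[...,0]-.63,X[...,1]-.045)<.11); 
        l,k=ndimage.label(m); s=ndimage.sum(m,l,range(1,k+1)); 
        for i in np.argsort(-s)[:3]:
            if s[i]>25: print(' ',lo,int(s[i]),fit(X[l==i+1]),X[l==i+1].mean(0).round(4))
E
```

```text
wrist bar z 0.020991476534698683
3305 (array([491.4, 265.5]), array([189.8,  45.3]), 34.8)
  0.008 2556 (array([634.8,  40.5]), array([ 94.2, 150.2]), 80.9) [0.6175 0.0494 0.0114]
  0.018 405 (array([638.3,  72.9]), array([12.1, 94.5]), 81.0) [0.6384 0.0731 0.0212]
  0.018 278 (array([627.5,   8.7]), array([12. , 93.7]), 80.4) [0.6189 0.0097 0.0213]
  0.07 1183 (array([667.2,  35.3]), array([60.2, 85.7]), 81.1) [0.6801 0.0371 0.077 ]
  0.125 357 (array([645. ,  39.1]), array([15.9, 46.2]), 64.0) [0.6442 0.0403 0.1353]
scene bar z 0.02380199843837172
660 (array([490.4, 262.4]), array([188. ,  54.2]), 33.8)
  0.008 364 (array([616.4,  51.7]), array([136.5, 103. ]), 8.3) [0.6103 0.0457 0.0134]
  0.008 50 (array([683.6,  70.7]), array([22.8, 63.8]), 69.6) [0.6896 0.0689 0.0132]
  0.018 34 (array([673.1,  58.1]), array([26.8, 45.8]), 46.7) [0.6729 0.0578 0.0223]
  0.018 31 (array([627.2,   7.1]), array([19.9, 38.2]), 72.4) [0.6269 0.0082 0.0219]
  0.018 27 (array([603.7,  75.3]), array([14.2, 38.6]), 81.9) [0.6039 0.0767 0.0219]
  0.07 201 (array([667. ,  30.4]), array([63.9, 90. ]), 84.8) [0.6712 0.0364 0.0792]
  0.125 53 (array([643.4,  37.8]), array([16.5, 43.2]), 67.3) [0.6422 0.0389 0.137 ]
```

The wrist depth agrees with the given sizes:
- **Bar:** 190×45 mm, yaw 34.8°.
- **Bed:** 94×150 mm, clamp yaw −9.1°, origin (0.645, 0.039).
- **Wing:** on the axis.

I'll go to the grasp point 55 mm back of the bar's centre, (0.446, 0.234).

In the tool's units: -31 cm is -0.31, 14.6 cm is 0.146, -0.259 rad is -0.1295.

Emit:
send_rows(increments="-0.03 0.05 -0.04 0 0 -0.05; -0.06 0.1 -0.09 0 0 -0.1; -0.088 0.146 -0.14 0 0 -0.1295; -0.088 0.146 -0.2 0 0 -0.1295; -0.088 0.146 -0.25 0 0 -0.1295; -0.088 0.146 -0.29 0 0 -0.1295; -0.088 0.146 -0.31 0 0 -0.1295; -0.088 0.146 -0.31 0 0 -0.1295; -0.088 0.146 -0.31 0 0 -0.1295", hand=7, squeeze=25)

```text
clock: 2.78
tool_pos: [0.4394, 0.2188, 0.0634]
eef_rot: [-0.0, 0.954, 0.3, 0.001]
force: [-0.1, -0.9, -0.1]
gripper_width: 0.797
grasp_force: 0.0
```

```bash
cat > st.py <<'E'
from h import *
o=ctrl.get_obs(); w,x,y,z=o['eef_rot']; M=R.from_quat([x,y,z,w]).as_matrix()
print(round(o['clock'],2),'pos',np.round(o['tool_pos'],4),'yaw',round(np.arctan2(M[1,0],M[0,0]),4),'zax',M[:,2].round(4),'F',np.round(o['force'],2),'M',np.round(o['moment'],3),'q',np.round(o['joints'],3),o['gripper_width'],o['grasp_force'])
E
python3 st.py
```

```text
2.77 pos [0.4394 0.2188 0.0634] yaw 0.6086 zax [ 1.1e-03  6.0e-04 -1.0e+00] F [-0.09 -0.88 -0.06] M [-0.01   0.02   0.022] q [-0.123  0.465 -0.567  2.09   0.389  0.688 -1.909] 0.796826781935262 0.0
```

In the tool's units: -5.8 cm is -0.058, -5.2 cm is -0.052.

Emit:
send_rows(increments="0.007 0.015 0 0 0 0; 0.007 0.015 -0.02 0 0 0; 0.007 0.015 -0.04 0 0 0; 0.007 0.015 -0.052 0 0 0; 0.007 0.015 -0.058 0 0 0; 0.007 0.015 -0.058 0 0 0")

```text
clock: 3.52
tool_pos: [0.4461, 0.2339, 0.0047]
eef_rot: [-0.0, 0.954, 0.3, 0.0]
force: [-0.8, 0.1, 1.0]
gripper_width: 0.793
grasp_force: 0.0
```

Emit:
send_rows(increments="0 0 0 0 0 0; 0 0 0 0 0 0; 0 0 0 0 0 0; 0 0 0 0 0 0; 0 0 0 0 0 0; 0 0 0 0 0 0", hand=3.8, squeeze=25)

```text
clock: 4.28
tool_pos: [0.4461, 0.2336, 0.0048]
eef_rot: [0.0, 0.954, 0.3, 0.0]
force: [-0.6, -0.7, 5.7]
gripper_width: 0.51
grasp_force: 25.0
```

```bash
python3 st.py
```

```text
4.28 pos [0.4461 0.2336 0.0048] yaw 0.6087 zax [ 4.e-04 -0.e+00 -1.e+00] F [-0.61 -0.65  5.74] M [-0.149  0.21   0.037] q [-0.207  0.577 -0.495  2.086  0.485  0.59  -2.006] 0.5098537128440024 24.99360680580139
```

Gripped at 44.9 mm, which matches the bar's width. I'll lift it, turn it by −0.768 rad, and stage it above the guides in front of the clamp arm (TCP at clamp x = −180).

In the tool's units: -16.6 cm is -0.166, 2.1 cm is 0.021, -0.768 rad is -0.384.

Emit:
send_rows(increments="0 0 0.04 0 0 0; 0 0 0.08 0 0 0; 0 -0.01 0.09 0 0 -0.075; 0 -0.04 0.09 0 0 -0.15; 0 -0.08 0.09 0 0 -0.225; 0.005 -0.12 0.09 0 0 -0.3; 0.01 -0.15 0.09 0 0 -0.36; 0.021 -0.166 0.08 0 0 -0.384; 0.021 -0.166 0.07 0 0 -0.384; 0.021 -0.166 0.05 0 0 -0.384; 0.021 -0.166 0.05 0 0 -0.384; 0.021 -0.166 0.05 0 0 -0.384")

```text
clock: 5.78
tool_pos: [0.4668, 0.0688, 0.0545]
eef_rot: [-0.0, 0.997, -0.078, -0.0]
force: [-0.1, -0.8, -1.4]
gripper_width: 0.51
grasp_force: 25.0
```

```bash
python3 st.py; python3 - <<'E'
from h import *
snap('wrist','w2')
z=np.load('pics/w2.npz');X=cloud(cam('wrist','w2'),z['d'])
from scipy import ndimage
print('raw z',X[...,2].max())
def fit(P):
    r=cv2.minAreaRect((P[:,:2]*1000).astype(np.float32)); return np.round(r[0],1),np.round(r[1],1),round(r[2],1)
o=np.array([.6447,.0389]); 
for lo,hi in((.007,.017),(.018,.027),(.05,.066),(.066,.072),(.073,.086),(.098,.107),(.12,.15)):
    m=(X[...,2]>lo)&(X[...,2]<hi)&(z['d']>0)&(np.hypot(X[...,0]-.6,X[...,1]-.045)<.2)
    l,k=ndimage.label(m); s=ndimage.sum(m,l,range(1,k+1))
    for i in np.argsort(-s)[:3]:
        if s[i]>60: print(' ',lo,int(s[i]),fit(X[l==i+1]),X[l==i+1].mean(0).round(4))
E
```

```text
5.78 pos [0.4668 0.0688 0.0545] yaw -0.1569 zax [-3.e-04  6.e-04 -1.e+00] F [-0.1  -0.76 -1.42] M [-0.031  0.019  0.004] q [ 0.031  0.423 -0.369  2.146  0.259  0.614 -2.249] 0.5103264532929643 24.991113245487213
raw z 0.2157817491726961
  0.007 1706 (array([579.6,  11.4]), array([19.5, 48.8]), 81.4) [0.5745 0.0111 0.0114]
  0.007 1290 (array([591.9,  89. ]), array([13.1, 48.8]), 80.8) [0.5889 0.09   0.0115]
  0.007 1094 (array([459.2, -55.3]), array([ 38.7, 111.1]), 35.4) [ 0.4599 -0.0567  0.0121]
  0.018 5102 (array([444.1, -65.3]), array([ 41.6, 102.3]), 13.3) [ 0.447  -0.0535  0.0211]
  0.018 720 (array([591.7,  14.5]), array([11.8, 19.9]), 81.5) [0.5916 0.0147 0.0211]
  0.018 324 (array([602.3,  82.1]), array([ 5.6, 19.7]), 79.6) [0.6023 0.0819 0.021 ]
  0.05 108 (array([473.3,  41.4]), array([7.9, 2.5]), 80.5) [0.474  0.0412 0.0605]
  0.05 106 (array([482.6,  95.1]), array([8. , 2.3]), 70.4) [0.4826 0.0952 0.0606]
  0.066 26212 (array([515.9,  62.4]), array([ 62.5, 153.6]), 81.2) [0.5267 0.0607 0.0707]
  0.073 348 (array([466. ,  46.4]), array([ 8.5, 23. ]), 56.0) [0.4698 0.0442 0.0798]
  0.073 345 (array([473.2,  92.8]), array([23.3,  7.8]), 14.0) [0.4778 0.0937 0.0795]
  0.098 391 (array([468.4,  44.7]), array([10.1, 21.7]), 45.2) [0.472  0.0423 0.1026]
  0.098 389 (array([476. ,  93.6]), array([21.7,  9.5]), 25.7) [0.4804 0.0947 0.1026]
  0.12 6228 (array([489. ,  66.3]), array([98.3, 25. ]), 81.1) [0.498  0.0648 0.1452]
  0.12 2193 (array([481.9, 141.5]), array([ 3.7, 33.8]), 81.2) [0.4838 0.1408 0.1427]
  0.12 2158 (array([462.7,  -2.3]), array([35.9, 11.8]), 11.9) [ 0.4612 -0.0028  0.1427]
```

View pics/w2.png

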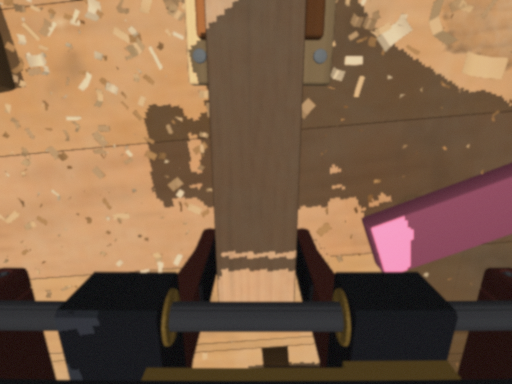

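The view shows the bar held straight between the fingers (columns 210–300) and pointing into the mouth. The guides are just visible either side at its far end, (200,15) and (315,15). I'll check lateral alignment in the clamp frame.

```bash
python3 - <<'E'
from h import *
z=np.load('pics/w2.npz');X=cloud(cam('wrist','w2'),z['d'])
a=np.deg2rad(-9.1);o=np.array([.6447,.0389]);Rc=np.array([[np.cos(a),np.sin(a)],[-np.sin(a),np.cos(a)]])
C=(X[...,:2]-o)@Rc.T; Z=X[...,2]
m=(abs(Z-.071)<.004)&(z['d']>0)
for x in(-.11,-.09,-.07,-.06,-.05):
    y=C[...,1][m&(abs(C[...,0]-x)<.004)]; print(x,y.min().round(4),y.max().round(4),((y.min()+y.max())/2).round(4))
g=(abs(Z-.0212)<.003)&(z['d']>0)&(C[...,0]>-.061)&(abs(C[...,1])<.06); y=C[...,1][g]; print('guides',y[y>0].max(),y[y>0].min(),y[y<0].max(),y[y<0].min(),C[...,0][g].min())
b=(abs(Z-.0115)<.004)&(z['d']>0)&(abs(C[...,1])<.06)&(abs(C[...,0]+.07)<.008); y=C[...,1][b]; print('bed',y.min(),y.max(), C[...,0][(abs(Z-.0115)<.002)&(abs(abs(C[...,1])-.03)<.01)&(C[...,0]>-.1)].min())
E
```

```text
-0.11 -0.0197 0.0252 0.0028
-0.09 -0.0195 0.0256 0.003
-0.07 -0.0196 0.0258 0.0031
-0.06 -0.0196 0.0259 0.0032Traceback (most recent call last):
  File "<stdin>", line 7, in <module>
    return umr_minimum(a, axis, None, out, keepdims, initial, where)
ValueError: zero-size array to reduction operation minimum which has no identity
```

```bash
python3 - <<'E'
from h import *
z=np.load('pics/w2.npz');X=cloud(cam('wrist','w2'),z['d'])
a=np.deg2rad(-9.1);o=np.array([.6447,.0389]);Rc=np.array([[np.cos(a),np.sin(a)],[-np.sin(a),np.cos(a)]])
C=(X[...,:2]-o)@Rc.T; Z=X[...,2]
g=(abs(Z-.0212)<.003)&(z['d']>0)&(C[...,0]>-.062)&(abs(C[...,1])<.06); y=C[...,1][g]; print('guides',y[y>0].max(),y[y<0].max(),y[y<0].min(),C[...,0][g].min())
b=(abs(Z-.0115)<.004)&(z['d']>0)&(abs(C[...,1])<.06)&(abs(C[...,0]+.07)<.008); y=C[...,1][b]; print('bed',y.min(),y.max())
m=(abs(Z-.071)<.004)&(z['d']>0);print('bar end x seen',C[...,0][m].max())
E
```

```text
guides 0.03866502493304485 -0.026516969498112376 -0.03842170884431291 -0.05852732155564456
bed -0.04835327311599079 0.04763532645977568
bar end x seen -0.054077967840975384
```

Bar is 3 mm left of the guides' centre line; correct this, then lower between the guides to about 1 mm above the bed.

In the tool's units: -3.6 cm is -0.036, -0.05 cm is -0.0005, -0.004 rad is -0.002.

Emit:
send_rows(increments="-0.0005 -0.003 0 0 0 -0.002; -0.0005 -0.003 -0.01 0 0 -0.002; -0.0005 -0.003 -0.02 0 0 -0.002; -0.0005 -0.003 -0.03 0 0 -0.002; -0.0005 -0.003 -0.036 0 0 -0.002; -0.0005 -0.003 -0.036 0 0 -0.002; -0.0005 -0.003 -0.036 0 0 -0.002")

```text
clock: 6.7
tool_pos: [0.4665, 0.0647, 0.0186]
eef_rot: [-0.0, 0.997, -0.081, 0.0]
force: [0.2, 1.0, -2.2]
gripper_width: 0.51
grasp_force: 25.0
```

```bash
python3 st.py; python3 - <<'E'
from h import *
snap('wrist','w3')
z=np.load('pics/w3.npz');X=cloud(cam('wrist','w3'),z['d'])
a=np.deg2rad(-9.1);o=np.array([.6447,.0389]);Rc=np.array([[np.cos(a),np.sin(a)],[-np.sin(a),np.cos(a)]])
C=(X[...,:2]-o)@Rc.T; Z=X[...,2]
m=(abs(Z-.0345)<.004)&(z['d']>0)
for x in(-.12,-.1,-.08,-.07):
    y=C[...,1][m&(abs(C[...,0]-x)<.004)]; 
    if len(y): print(x,y.min().round(4),y.max().round(4),((y.min()+y.max())/2).round(4),np.median(Z[m&(abs(C[...,0]-x)<.004)]))
b=(abs(Z-.0115)<.004)&(z['d']>0)&(abs(C[...,1])<.06)&(abs(C[...,0]+.075)<.008); y=C[...,1][b]; print('bed',y.min() if len(y) else 0,y.max() if len(y) else 0, C[...,0][m].max())
E
```

```text
6.7 pos [0.4665 0.0647 0.0186] yaw -0.1631 zax [ 2.e-04  0.e+00 -1.e+00] F [ 0.22  1.02 -2.17] M [0.058 0.144 0.027] q [ 0.005  0.487 -0.332  2.165  0.305  0.533 -2.289] 0.5100785044485774 24.991134703159332
-0.12 -0.0241 0.0208 -0.0017 0.034937063778342534
-0.1 -0.0241 0.0208 -0.0016 0.034903972808959655
-0.08 -0.0244 0.021 -0.0017 0.03485004724847855
-0.07 -0.0243 0.021 -0.0017 0.034784125825836676
bed -0.04691769077529385 0.04723053056921307 -0.05396526339307482
```

In the tool's units: 5.75 cm is 0.0575, 1.5 cm is 0.015, 0.003 rad is 0.0015.

Emit:
send_rows(increments="0.0002 0.0015 0 0 0 0.0015; 0.015 -0.0009 0 0 0 0.0015; 0.03 -0.0033 0 0 0 0.0015; 0.045 -0.0057 0 0 0 0.0015; 0.055 -0.0073 0 0 0 0.0015; 0.0575 -0.0077 0 0 0 0.0015; 0.0575 -0.0077 0 0 0 0.0015")

```text
clock: 7.62
tool_pos: [0.5236, 0.0569, 0.0184]
eef_rot: [0.0, 0.997, -0.08, -0.0]
force: [-1.1, 0.3, -1.2]
gripper_width: 0.51
grasp_force: 25.0
```

```bash
python3 st.py
```

```text
7.62 pos [0.5236 0.0569 0.0184] yaw -0.1602 zax [-5.e-04 -0.e+00 -1.e+00] F [-1.06  0.33 -1.21] M [0.091 0.106 0.007] q [ 0.036  0.549 -0.329  2.037  0.302  0.601 -2.23 ] 0.510449477072664 24.99103009700775
```

In the tool's units: 0.5 cm is 0.005, -0.08 cm is -0.0008.

Emit:
send_rows(increments="0.002 -0.0003 0 0 0 0; 0.0035 -0.0006 0 0 0 0; 0.005 -0.0008 0 0 0 0; 0.005 -0.0008 0 0 0 0")

```text
clock: 8.12
tool_pos: [0.529, 0.0561, 0.0186]
eef_rot: [-0.0, 0.997, -0.08, 0.0]
force: [0.0, 0.9, -0.9]
gripper_width: 0.508
grasp_force: 25.0
```

In the tool's units: 0.1 cm is 0.001, -0.02 cm is -0.0002.

Emit:
send_rows(increments="0.001 -0.0002 0 0 0 0; 0.001 -0.0002 0 0 0 0")

```text
clock: 8.38
tool_pos: [0.53, 0.0559, 0.0186]
eef_rot: [-0.0, 0.997, -0.08, 0.0]
force: [-0.4, 0.4, -1.0]
gripper_width: 0.513
grasp_force: 25.0
```

In the tool's units: 0.1 cm is 0.001, -0.02 cm is -0.0002.

Emit:
send_rows(increments="0.001 -0.0002 0 0 0 0; 0.001 -0.0002 0 0 0 0")

```text
clock: 8.62
tool_pos: [0.531, 0.0556, 0.0185]
eef_rot: [0.0, 0.997, -0.08, 0.0]
force: [-0.9, 0.2, -0.7]
gripper_width: 0.509
grasp_force: 25.0
```

In the tool's units: 0.1 cm is 0.001, -0.02 cm is -0.0002.

Emit:
send_rows(increments="0.001 -0.0002 0 0 0 0; 0.001 -0.0002 0 0 0 0")

```text
clock: 8.88
tool_pos: [0.5314, 0.0555, 0.0184]
eef_rot: [0.0, 0.997, -0.08, -0.0]
force: [-1.3, 1.4, -0.6]
gripper_width: 0.511
grasp_force: 25.0
```

In the tool's units: 0.05 cm is 0.0005, -0.01 cm is -0.0001.

Emit:
send_rows(increments="0.0005 -0.0001 0 0 0 0; 0.0005 -0.0001 0 0 0 0")

```text
clock: 9.12
tool_pos: [0.5314, 0.0555, 0.0182]
eef_rot: [0.0, 0.997, -0.08, -0.001]
force: [-3.8, 1.7, -0.1]
gripper_width: 0.511
grasp_force: 25.0
```

In the tool's units: 0.05 cm is 0.0005, -0.01 cm is -0.0001.

Emit:
send_rows(increments="0.0005 -0.0001 0 0 0 0; 0.0005 -0.0001 0 0 0 0")

```text
clock: 9.38
tool_pos: [0.5314, 0.0555, 0.0182]
eef_rot: [0.0, 0.997, -0.08, -0.001]
force: [-6.1, 1.6, 0.2]
gripper_width: 0.513
grasp_force: 25.0
```

In the tool's units: 0.05 cm is 0.0005, -0.01 cm is -0.0001.

Emit:
send_rows(increments="0.0005 -0.0001 0 0 0 0; 0.0005 -0.0001 0 0 0 0; 0.0005 -0.0001 0 0 0 0")

```text
clock: 9.75
tool_pos: [0.5314, 0.0555, 0.018]
eef_rot: [0.0, 0.997, -0.08, -0.002]
force: [-7.2, 1.9, 0.1]
gripper_width: 0.51
grasp_force: 25.0
```

```bash
python3 st.py; python3 - <<'E'
from h import *
snap('wrist','w4')
z=np.load('pics/w4.npz');X=cloud(cam('wrist','w4'),z['d'])
a=np.deg2rad(-9.1);o=np.array([.6447,.0389]);Rc=np.array([[np.cos(a),np.sin(a)],[-np.sin(a),np.cos(a)]])
C=(X[...,:2]-o)@Rc.T; Z=X[...,2]
m=(abs(Z-.0345)<.004)&(z['d']>0)
for x in(-.1,-.08,-.06,-.04):
    y=C[...,1][m&(abs(C[...,0]-x)<.004)]; 
    if len(y): print(x,y.min().round(4),y.max().round(4),((y.min()+y.max())/2).round(4),np.median(Z[m&(abs(C[...,0]-x)<.004)]))
E
```

```text
9.75 pos [0.5314 0.0555 0.018 ] yaw -0.1596 zax [-3.4e-03 -3.0e-04 -1.0e+00] F [-7.23  1.94  0.1 ] M [ 0.399  1.376 -0.007] q [ 0.04   0.56  -0.328  2.017  0.301  0.614 -2.22 ] 0.5095364344308404 24.99073415994644
-0.1 -0.0317 0.0311 -0.0003 0.034444472122620085
-0.08 -0.0229 0.0223 -0.0003 0.03449891790349867
-0.06 -0.0226 0.0224 -0.0001 0.03445423465431316
-0.04 -0.0227 0.0225 -0.0001 0.03444920572503676
```

The bar is home with 7.4 N on the stop and y ≈ 0. I'll ease the push, open the fingers and back up.

In the tool's units: -0.1 cm is -0.001, -0.05 cm is -0.0005.

Emit:
send_rows(increments="-0.001 0.0002 0 0 0 0; -0.001 0.0002 -0.0005 0 0 0")

```text
clock: 10.05
tool_pos: [0.5314, 0.0555, 0.0178]
eef_rot: [0.0, 0.997, -0.08, -0.001]
force: [-6.0, 1.4, 0.2]
gripper_width: 0.509
grasp_force: 25.0
```

Emit:
send_rows(increments="0 0 0 0 0 0; 0 0 0 0 0 0; 0 0 0 0 0 0", hand=6)

```text
clock: 10.42
tool_pos: [0.5332, 0.0552, 0.0183]
eef_rot: [-0.0, 0.997, -0.08, 0.001]
force: [-0.4, 0.1, 0.3]
gripper_width: 0.684
grasp_force: 0.0
```

In the tool's units: 20 cm is 0.2, 17 cm is 0.17.

Emit:
send_rows(increments="0 0 0.02 0 0 0; -0.005 0 0.06 0 0 0; -0.01 0 0.12 0 0 0; -0.02 0 0.17 0 0 0; -0.02 0 0.2 0 0 0; -0.02 0 0.2 0 0 0; -0.02 0 0.2 0 0 0")

```text
clock: 11.3
tool_pos: [0.512, 0.0551, 0.2173]
eef_rot: [0.0, 0.997, -0.08, -0.0]
force: [-0.7, 0.6, -0.4]
gripper_width: 0.685
grasp_force: 0.0
```

```bash
python3 st.py; cat > m.py <<'E'
from h import *
import sys
from scipy import ndimage
f=sys.argv[1]; snap('wrist',f)
z=np.load(f'pics/{f}.npz');X=cloud(cam('wrist',f),z['d'])
a=np.deg2rad(-9.1);o=np.array([.6447,.0389]);Rc=np.array([[np.cos(a),np.sin(a)],[-np.sin(a),np.cos(a)]])
C=np.dstack([(X[...,:2]-o)@Rc.T,X[...,2]]); Z=X[...,2]; ok=z['d']>0
def fit(P):
    r=cv2.minAreaRect((P[:,:2]*1000).astype(np.float32)); return np.round(r[0],1),np.round(r[1],1),round(r[2],1)
def big(m):
    l,k=ndimage.label(m); s=ndimage.sum(m,l,range(1,k+1)); return l==1+np.argmax(s)
m=big((abs(Z-.034)<.004)&ok&(C[...,0]<-.02)&(C[...,0]>-.17)&(abs(C[...,1])<.03)); print('bar (clamp mm)',fit(C[m]),Z[m].mean(), 'near end x',C[m][:,0].min())
w=ok&(np.hypot(C[...,0],C[...,1])<.03)&(Z>.118)&(Z<.15); 
if w.sum()>50:
    top=np.median(Z[w]); w=big(w&(abs(Z-top)<.003)); print('wing (world mm)',w.sum(),top,fit(X[w]))
d=ok&(np.hypot(C[...,0],C[...,1])<.027)&(Z>.085)&(Z<.110)
if d.sum()>20:
    P=X[d]; t=np.median(P[:,2]); rr=np.hypot(P[:,0]-.645,P[:,1]-.039); q=P[rr>.0165]; print('drum',t,d.sum(),'far pts',len(q),np.rad2deg(np.arctan2(q[:,1]-.039,q[:,0]-.645)).mean().round(1) if len(q) else '',q.mean(0) if len(q) else '')
E
python3 m.py w5; python3 - <<'E'
import cv2
i=cv2.imread('pics/w5.png'); cv2.imwrite('pics/w5c.png',cv2.resize(i[0:260,130:390],(600,600),interpolation=cv2.INTER_CUBIC))
E
```

```text
11.3 pos [0.512  0.0551 0.2173] yaw -0.1604 zax [-8.e-04 -3.e-04 -1.e+00] F [-0.74  0.64 -0.41] M [ 0.006 -0.04   0.045] q [ 0.139  0.252 -0.429  1.916  0.124  1.    -2.076] 0.6851651455893079 0.0
bar (clamp mm) (array([-87.6,  -0.2]), array([134.3,  45.1]), 0.1) 0.03327241481119978 near end x -0.15473490041867055
wing (world mm) 1079 0.13601512940071592 (array([645. ,  39.3]), array([16. , 45.1]), 76.7)
drum 0.10533892876922918 281 far pts 0
```

View pics/w5c.png

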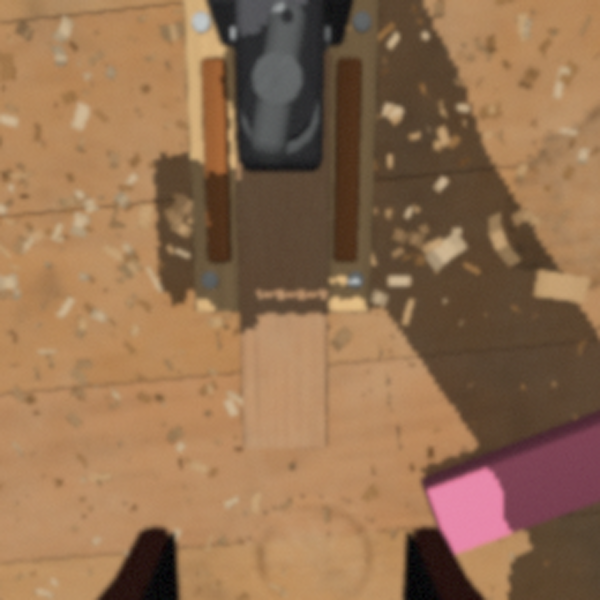

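The bar lies in the clamp between the guides (crop columns 240–328), near end at clamp x = −154.7 mm, so it is seated. The wing lies nearly along the clamp arm in the crop, from (285,15) to (265,145), with a round boss at (277,78). Next I'll measure its angle robustly.

```bash
cat > wa.py <<'E'
from h import *
import sys
def wing(f,c=(.645,.039),n='wrist'):
    z=np.load(f'pics/{f}.npz');X=cloud(cam(n,f),z['d']);d=z['d']
    r=np.hypot(X[...,0]-c[0],X[...,1]-c[1]); Z=X[...,2]
    w=(d>0)&(r<.03)&(Z>.112)&(Z<.15); top=np.percentile(Z[w],90)
    e=w&(r>.012)&(Z>top-.012); P=X[e]-[*c,0]
    t=np.arctan2(P[:,1],P[:,0]); a=np.angle(np.exp(2j*t).mean())/2
    A=P[np.cos(t-a)>0].mean(0);B=P[np.cos(t-a)<0].mean(0)
    print(f,'n',e.sum(),'top',top.round(4),'ang',np.rad2deg(a).round(1),'ends',A.round(4),B.round(4),'end-line ang',np.rad2deg(np.arctan2(*(A-B)[1::-1])).round(1))
    # side profile
    u=np.array([np.cos(a),np.sin(a)]);v=np.array([-u[1],u[0]]);Q=X[w][:,:2]-c
    for s in(-.020,-.016,.016,.020):
        q=Q[abs(Q@u-s)<.003]@v
        if len(q): print('  s',s,len(q),q.min().round(4),q.max().round(4))
    print('  extent',(Q@u).min().round(4),(Q@u).max().round(4))
if __name__=='__main__':
    for f in sys.argv[1:]: wing(f)
E
python3 wa.py w1 w5
```

```text
w1 n 163 top 0.1374 ang -19.7 ends [ 0.0153 -0.0047  0.1351] [-0.0169  0.0065  0.1346] end-line ang -19.3
  s -0.02 52 -0.0058 0.0055
  s -0.016 50 -0.0062 0.0055
  s 0.016 46 -0.0059 0.0057
  s 0.02 25 -0.0049 0.0057
  extent -0.0245 0.0219
w5 n 505 top 0.1371 ang -19.6 ends [ 0.0156 -0.0054  0.1356] [-0.0163  0.0059  0.1349] end-line ang -19.5
  s -0.02 163 -0.0057 0.0064
  s -0.016 142 -0.0057 0.0064
  s 0.016 153 -0.0058 0.0063
  s 0.02 109 -0.0057 0.0063
  extent -0.023 0.0226
```

Wing angle is −19.5° (−0.340 rad), centred at (0.645, 0.039), top ≈ 0.137. Clockwise turning lowers joint 7, now at −2.08, so I'll grasp it a half turn round (yaw 2.80) for the full travel.

In the tool's units: 13.3 cm is 0.133, -1.6 cm is -0.016, 0.18 rad is 0.09.

Emit:
send_rows(increments="0 0 0 0 0 0.09; 0.02 -0.002 0 0 0 0.18; 0.04 -0.005 0 0 0 0.27; 0.06 -0.007 0 0 0 0.36; 0.08 -0.01 0 0 0 0.45; 0.1 -0.012 0 0 0 0.54; 0.12 -0.015 0 0 0 0.63; 0.133 -0.016 0 0 0 0.72; 0.133 -0.016 0 0 0 0.75; 0.133 -0.016 0 0 0 0.75", hand=4)

```text
clock: 12.6
tool_pos: [0.6447, 0.0393, 0.2161]
eef_rot: [-0.001, 0.784, 0.621, -0.001]
force: [-0.3, -0.3, 0.8]
gripper_width: 0.457
grasp_force: 0.0
```

In the tool's units: 1.46 rad is 0.73.

Emit:
send_rows(increments="0 0 0 0 0 0.09; 0 0 0 0 0 0.18; 0 0 0 0 0 0.27; 0 0 0 0 0 0.36; 0 0 0 0 0 0.45; 0 0 0 0 0 0.54; 0 0 0 0 0 0.63; 0 0 0 0 0 0.7; 0 0 0 0 0 0.73; 0 0 0 0 0 0.73; 0 0 0 0 0 0.73")

```text
clock: 13.98
tool_pos: [0.6451, 0.0394, 0.2176]
eef_rot: [-0.0, 0.171, 0.985, -0.0]
force: [0.2, 0.1, -0.3]
gripper_width: 0.456
grasp_force: 0.0
```

```bash
python3 st.py; python3 -c "
from h import *
snap('wrist','w6')"; python3 wa.py w6
```

```text
13.97 pos [0.6451 0.0394 0.2176] yaw 2.7981 zax [-7.e-04 -1.e-04 -1.e+00] F [ 0.22  0.09 -0.34] M [ 0.014 -0.178 -0.042] q [ 0.493  0.617 -0.966  1.585  0.53   1.224  0.655] 0.4561030876316077 0.0
w6 n 325 top 0.1372 ang -19.6 ends [ 0.0157 -0.0055  0.1358] [-0.0166  0.0059  0.1348] end-line ang -19.6
  s -0.02 144 -0.006 0.0056
  s -0.016 89 -0.006 0.0053
  s 0.016 83 -0.0055 0.0054
  s 0.02 61 -0.0055 0.0054
  extent -0.0227 0.0224
```

In the tool's units: -10.4 cm is -0.104, -9 cm is -0.09.

Emit:
send_rows(increments="0 0 -0.04 0 0 0; 0 0 -0.07 0 0 0; 0 0 -0.09 0 0 0; 0 0 -0.104 0 0 0; 0 0 -0.104 0 0 0; 0 0 -0.104 0 0 0")

```text
clock: 14.78
tool_pos: [0.6461, 0.0398, 0.1151]
eef_rot: [0.001, 0.17, 0.985, 0.0]
force: [1.0, 0.6, -0.9]
gripper_width: 0.459
grasp_force: 0.0
```

Emit:
send_rows(increments="0 0 0 0 0 0; 0 0 0 0 0 0; 0 0 0 0 0 0; 0 0 0 0 0 0; 0 0 0 0 0 0; 0 0 0 0 0 0", hand=0.6, squeeze=40)

```text
clock: 15.52
tool_pos: [0.6452, 0.0383, 0.1142]
eef_rot: [-0.0, 0.17, 0.985, -0.001]
force: [-2.9, -4.4, 5.8]
gripper_width: 0.131
grasp_force: 40.0
```

```bash
python3 st.py
```

```text
15.53 pos [0.6452 0.0383 0.1142] yaw 2.799 zax [-6.0e-04 -1.7e-03 -1.0e+00] F [-2.94 -4.45  5.85] M [-1.021  0.558 -0.022] q [ 0.453  0.717 -0.899  1.675  0.63   1.065  0.583] 0.13093419606676499 40.000818371772766
```

Gripped on 12 mm as expected. First 0.9 rad is certainly free (1.2 rad minimum); follow down 4 mm/rad.

In the tool's units: -0.36 cm is -0.0036, -0.08 cm is -0.0008, -0.9 rad is -0.45.

Emit:
send_rows(increments="-0.0005 -0.0008 0 0 0 0; -0.0005 -0.0008 -0.0004 0 0 -0.05; -0.0005 -0.0008 -0.0008 0 0 -0.1; -0.0005 -0.0008 -0.0012 0 0 -0.15; -0.0005 -0.0008 -0.0016 0 0 -0.2; -0.0005 -0.0008 -0.002 0 0 -0.25; -0.0005 -0.0008 -0.0024 0 0 -0.3; -0.0005 -0.0008 -0.0028 0 0 -0.35; -0.0005 -0.0008 -0.0032 0 0 -0.4; -0.0005 -0.0008 -0.0036 0 0 -0.45; -0.0005 -0.0008 -0.0036 0 0 -0.45")

```text
clock: 16.9
tool_pos: [0.645, 0.0381, 0.1106]
eef_rot: [0.0, 0.582, 0.813, -0.0]
force: [-2.2, -3.9, 5.8]
gripper_width: 0.133
grasp_force: 40.0
```

```bash
python3 st.py
```

```text
16.9 pos [0.645  0.0381 0.1106] yaw 1.9002 zax [ 3.e-04 -9.e-04 -1.e+00] F [-2.24 -3.9   5.77] M [-0.895  0.374 -0.068] q [ 0.334  0.649 -0.701  1.687  0.487  0.988 -0.212] 0.13344780315078722 40.004480481147766
```

In the tool's units: -0.12 cm is -0.0012, -0.08 cm is -0.0008, -0.3 rad is -0.15.

Emit:
send_rows(increments="0 0 -0.0004 0 0 -0.05; 0 0 -0.0008 0 0 -0.1; 0 0 -0.0012 0 0 -0.15; 0 0 -0.0012 0 0 -0.15")

```text
clock: 17.4
tool_pos: [0.6449, 0.038, 0.1094]
eef_rot: [0.0, 0.696, 0.718, -0.0]
force: [-2.1, -4.1, 6.0]
gripper_width: 0.135
grasp_force: 40.0
```

```bash
python3 st.py
```

```text
17.4 pos [0.6449 0.038  0.1094] yaw 1.6009 zax [ 2.e-04 -9.e-04 -1.e+00] F [-2.07 -4.13  6.02] M [-0.907  0.438 -0.113] q [ 0.29   0.63  -0.633  1.691  0.439  0.966 -0.475] 0.13511614820061885 40.004496574401855
```

In the tool's units: -0.06 cm is -0.0006, -0.04 cm is -0.0004, -0.15 rad is -0.075.

Emit:
send_rows(increments="0 0 -0.0004 0 0 -0.05; 0 0 -0.0006 0 0 -0.075")

```text
clock: 17.65
tool_pos: [0.6449, 0.0381, 0.1088]
eef_rot: [0.0, 0.748, 0.663, -0.0]
force: [-2.8, -4.2, 5.6]
gripper_width: 0.13
grasp_force: 40.0
```

```bash
python3 st.py
```

```text
17.65 pos [0.6449 0.0381 0.1088] yaw 1.45 zax [ 1.e-04 -7.e-04 -1.e+00] F [-2.83 -4.18  5.55] M [-0.99   0.502  0.005] q [ 0.268  0.622 -0.598  1.693  0.414  0.956 -0.607] 0.1299441828736927 40.00024080276489
```

In the tool's units: -0.08 cm is -0.0008, -0.04 cm is -0.0004, -0.2 rad is -0.1.

Emit:
send_rows(increments="0 0 -0.0004 0 0 -0.05; 0 0 -0.0008 0 0 -0.1")

```text
clock: 17.9
tool_pos: [0.6449, 0.0381, 0.108]
eef_rot: [0.0, 0.811, 0.585, -0.0]
force: [-2.4, -3.2, 6.0]
gripper_width: 0.136
grasp_force: 40.0
```

```bash
python3 st.py
```

```text
17.9 pos [0.6449 0.0381 0.108 ] yaw 1.2489 zax [-0.e+00 -7.e-04 -1.e+00] F [-2.42 -3.2   6.04] M [-1.001  0.46   0.071] q [ 0.237  0.612 -0.552  1.695  0.382  0.944 -0.784] 0.13615023338815213 39.99898910522461
```

In the tool's units: -0.08 cm is -0.0008, -0.04 cm is -0.0004, -0.2 rad is -0.1.

Emit:
send_rows(increments="0 0 -0.0004 0 0 -0.05; 0 0 -0.0008 0 0 -0.1")

```text
clock: 18.15
tool_pos: [0.6448, 0.0381, 0.1072]
eef_rot: [0.0, 0.866, 0.501, -0.0]
force: [-2.3, -4.2, 5.9]
gripper_width: 0.135
grasp_force: 40.0
```

```bash
python3 st.py
```

```text
18.15 pos [0.6448 0.0381 0.1072] yaw 1.049 zax [-0.e+00 -7.e-04 -1.e+00] F [-2.29 -4.2   5.86] M [-0.976  0.616  0.009] q [ 0.205  0.603 -0.505  1.698  0.35   0.932 -0.959] 0.13520595343391067 39.99909281730652
```

In the tool's units: -0.08 cm is -0.0008, -0.04 cm is -0.0004, -0.2 rad is -0.1.

Emit:
send_rows(increments="0 0 -0.0004 0 0 -0.05; 0 0 -0.0008 0 0 -0.1")

```text
clock: 18.4
tool_pos: [0.6448, 0.0381, 0.1064]
eef_rot: [0.0, 0.911, 0.412, -0.0]
force: [-3.0, -3.3, 6.1]
gripper_width: 0.133
grasp_force: 40.0
```

```bash
python3 st.py
```

```text
18.4 pos [0.6448 0.0381 0.1064] yaw 0.8489 zax [-2.e-04 -7.e-04 -1.e+00] F [-3.03 -3.32  6.14] M [-0.888  0.673  0.038] q [ 0.173  0.594 -0.459  1.701  0.318  0.921 -1.134] 0.13310421849650925 39.99908745288849
```

In the tool's units: -0.08 cm is -0.0008, -0.04 cm is -0.0004, -0.2 rad is -0.1.

Emit:
send_rows(increments="0 0 -0.0004 0 0 -0.05; 0 0 -0.0008 0 0 -0.1")

```text
clock: 18.65
tool_pos: [0.6448, 0.0381, 0.1056]
eef_rot: [0.0, 0.948, 0.319, -0.0]
force: [-2.6, -4.0, 6.1]
gripper_width: 0.136
grasp_force: 40.0
```

```bash
python3 st.py
```

```text
18.65 pos [0.6448 0.0381 0.1056] yaw 0.649 zax [-2.e-04 -7.e-04 -1.e+00] F [-2.59 -3.98  6.13] M [-0.939  0.68   0.051] q [ 0.14   0.587 -0.412  1.704  0.285  0.91  -1.309] 0.13639104504914235 39.999234080314636
```

In the tool's units: -0.08 cm is -0.0008, -0.04 cm is -0.0004, -0.2 rad is -0.1.

Emit:
send_rows(increments="0 0 -0.0004 0 0 -0.05; 0 0 -0.0008 0 0 -0.1")

```text
clock: 18.9
tool_pos: [0.6447, 0.0381, 0.1048]
eef_rot: [0.0, 0.975, 0.223, -0.0]
force: [-3.0, -4.5, 6.7]
gripper_width: 0.131
grasp_force: 40.0
```

```bash
python3 st.py
```

```text
18.9 pos [0.6447 0.0381 0.1048] yaw 0.449 zax [-2.e-04 -7.e-04 -1.e+00] F [-3.02 -4.46  6.66] M [-0.921  0.698  0.009] q [ 0.107  0.58  -0.364  1.707  0.253  0.901 -1.483] 0.1307348342109245 39.99921262264252
```

In the tool's units: -0.08 cm is -0.0008, -0.04 cm is -0.0004, -0.2 rad is -0.1.

Emit:
send_rows(increments="0 0 -0.0004 0 0 -0.05; 0 0 -0.0008 0 0 -0.1")

```text
clock: 19.15
tool_pos: [0.6447, 0.0382, 0.104]
eef_rot: [0.0, 0.992, 0.124, -0.0]
force: [-3.1, -4.2, 6.1]
gripper_width: 0.133
grasp_force: 40.0
```

```bash
python3 st.py
```

```text
19.15 pos [0.6447 0.0382 0.104 ] yaw 0.2491 zax [-3.e-04 -6.e-04 -1.e+00] F [-3.08 -4.16  6.13] M [-0.862  0.697  0.01 ] q [ 0.073  0.575 -0.317  1.71   0.22   0.892 -1.657] 0.13319115063940812 39.9992698431015
```

```bash
echo "print('eff7',np.round(o['joint_efforts'],3))" >> st.py; python3 st.py | tail -1
```

```text
eff7 [ -1.328 -55.485  -5.984 -23.111  -0.474  -1.432   0.904]
```

In the tool's units: -0.06 cm is -0.0006, -0.03 cm is -0.0003, -0.16 rad is -0.08.

Emit:
send_rows(increments="0 0 -0.0003 0 0 -0.04; 0 0 -0.0006 0 0 -0.08")

```text
clock: 19.4
tool_pos: [0.6447, 0.0383, 0.1036]
eef_rot: [0.0, 0.999, 0.045, -0.0]
force: [-3.3, -4.1, 9.4]
gripper_width: 0.135
grasp_force: 40.0
```

```bash
python3 st.py
```

```text
19.4 pos [0.6447 0.0383 0.1036] yaw 0.09 zax [-3.e-04 -6.e-04 -1.e+00] F [-3.32 -4.11  9.41] M [-0.879  0.916  0.07 ] q [ 0.045  0.571 -0.279  1.713  0.194  0.886 -1.796] 0.13498513862548367 40.00109016895294
eff7 [ -1.459 -54.149  -5.117 -22.801  -0.533  -1.7     0.629]
```

Vertical force is starting to rise at 2.71 rad, so the foot is nearing the bar. I'll take smaller steps without further lowering.

In the tool's units: -0.1 rad is -0.05.

Emit:
send_rows(increments="0 0 0 0 0 -0.025; 0 0 0 0 0 -0.05")

```text
clock: 19.65
tool_pos: [0.6447, 0.0383, 0.1035]
eef_rot: [0.0, 1.0, -0.004, -0.0]
force: [-3.2, -3.1, 7.4]
gripper_width: 0.138
grasp_force: 40.0
```

```bash
python3 st.py
```

```text
19.65 pos [0.6447 0.0383 0.1035] yaw -0.0086 zax [-2.e-04 -7.e-04 -1.e+00] F [-3.23 -3.12  7.44] M [-0.771  0.782  0.194] q [ 0.029  0.568 -0.255  1.714  0.178  0.882 -1.881] 0.13760895984859783 40.00882923603058
eff7 [ -1.603 -55.012  -4.579 -23.051  -0.699  -1.543   0.226]
```

In the tool's units: -0.1 rad is -0.05.

Emit:
send_rows(increments="0 0 0 0 0 -0.025; 0 0 0 0 0 -0.05")

```text
clock: 19.9
tool_pos: [0.6447, 0.0383, 0.1035]
eef_rot: [0.0, 0.999, -0.054, -0.0]
force: [-4.5, -3.2, 7.1]
gripper_width: 0.135
grasp_force: 40.0
```

```bash
python3 st.py
```

```text
19.9 pos [0.6447 0.0383 0.1035] yaw -0.1084 zax [-2.e-04 -7.e-04 -1.e+00] F [-4.45 -3.22  7.1 ] M [-0.839  0.83   0.337] q [ 0.011  0.566 -0.231  1.715  0.161  0.879 -1.968] 0.1353358548843754 40.01661479473114
eff7 [ -1.495 -55.027  -4.157 -23.064  -0.75   -1.516   0.159]
```

In the tool's units: -0.05 rad is -0.025.

Emit:
send_rows(increments="0 0 0 0 0 -0.025; 0 0 0 0 0 -0.05")

```text
clock: 20.15
tool_pos: [0.6447, 0.0383, 0.1035]
eef_rot: [0.0, 0.995, -0.104, -0.0]
force: [-3.6, -3.8, 7.7]
gripper_width: 0.133
grasp_force: 40.0
```

```bash
python3 st.py
```

```text
20.15 pos [0.6447 0.0383 0.1035] yaw -0.2083 zax [-3.e-04 -7.e-04 -1.e+00] F [-3.59 -3.81  7.72] M [-0.837  0.853  0.28 ] q [-0.006  0.564 -0.207  1.717  0.145  0.877 -2.054] 0.13345594250170079 40.016727447509766
eff7 [ -1.456 -54.994  -3.762 -23.067  -0.743  -1.503   0.159]
```

Plateau at 0.30 N·m: the clutch slips since about yaw −0.03, so about 0.18 rad. A touch more, then hold.

In the tool's units: -0.08 rad is -0.04.

Emit:
send_rows(increments="0 0 0 0 0 -0.02; 0 0 0 0 0 -0.04; 0 0 0 0 0 -0.04; 0 0 0 0 0 -0.04")

```text
clock: 20.65
tool_pos: [0.6447, 0.0383, 0.1035]
eef_rot: [0.0, 0.99, -0.143, -0.0]
force: [-4.1, -3.6, 7.2]
gripper_width: 0.138
grasp_force: 40.0
```

```bash
python3 st.py
```

```text
20.65 pos [0.6447 0.0383 0.1035] yaw -0.2869 zax [-2.e-04 -7.e-04 -1.e+00] F [-4.13 -3.63  7.25] M [-0.766  0.792  0.183] q [-0.02   0.562 -0.188  1.718  0.131  0.874 -2.122] 0.13777075985331386 40.00681400299072
eff7 [ -1.985 -54.988  -3.251 -23.029  -0.752  -1.505  -0.201]
```

Emit:
send_rows(increments="0 0 0 0 0 0; 0 0 0 0 0 0; 0 0 0 0 0 0; 0 0 0 0 0 0", hand=4)

```text
clock: 21.15
tool_pos: [0.6448, 0.039, 0.103]
eef_rot: [-0.0, 0.99, -0.144, -0.0]
force: [-0.2, 0.3, 0.1]
gripper_width: 0.454
grasp_force: 0.0
```

In the tool's units: -13 cm is -0.13, 12 cm is 0.12.

Emit:
send_rows(increments="0 0 0.03 0 0 0; 0 0 0.07 0 0 0; -0.03 0 0.11 0 0 0; -0.09 0.01 0.12 0 0 0; -0.13 0.02 0.12 0 0 0; -0.13 0.02 0.12 0 0 0; -0.13 0.02 0.12 0 0 0")

```text
clock: 22.02
tool_pos: [0.5157, 0.0585, 0.2235]
eef_rot: [-0.0, 0.989, -0.145, 0.001]
force: [0.5, -0.5, 0.1]
gripper_width: 0.453
grasp_force: 0.0
```

```bash
python3 st.py; python3 m.py w7; python3 wa.py w7; python3 - <<'E'
import cv2
i=cv2.imread('pics/w7.png'); cv2.imwrite('pics/w7c.png',cv2.resize(i[0:150,180:340],(640,600),interpolation=cv2.INTER_CUBIC))
E
```

```text
22.02 pos [0.5157 0.0585 0.2235] yaw -0.2902 zax [ 0.0012  0.     -1.    ] F [ 0.51 -0.5   0.12] M [ 0.069 -0.067 -0.01 ] q [-0.026  0.233 -0.242  1.912  0.066  1.004 -2.157] 0.45301872016031347 0.0
eff7 [-3.2000e-01 -4.2078e+01 -1.3190e+00 -2.5154e+01 -1.0000e-02 -1.2000e-02
 -3.0000e-03]
bar (clamp mm) (array([-87.5,  -0.1]), array([135.1,  45.1]), 0.1) 0.03332083924993585 near end x -0.155075030629655
wing (world mm) 911 0.12539969849847127 (array([645. ,  39.3]), array([45.1, 16.4]), 0.4)
drum 0.09476244297206984 292 far pts 33 -74.8 [0.62471588 0.03798022 0.09832462]
w7 n 424 top 0.1265 ang -6.9 ends [ 0.0164 -0.0018  0.1249] [-0.0171  0.0023  0.1244] end-line ang -6.9
  s -0.02 119 -0.0055 0.0058
  s -0.016 113 -0.0056 0.0063
  s 0.016 128 -0.0057 0.0063
  s 0.02 90 -0.0056 0.0061
  extent -0.0229 0.0231
```

View pics/w7c.png

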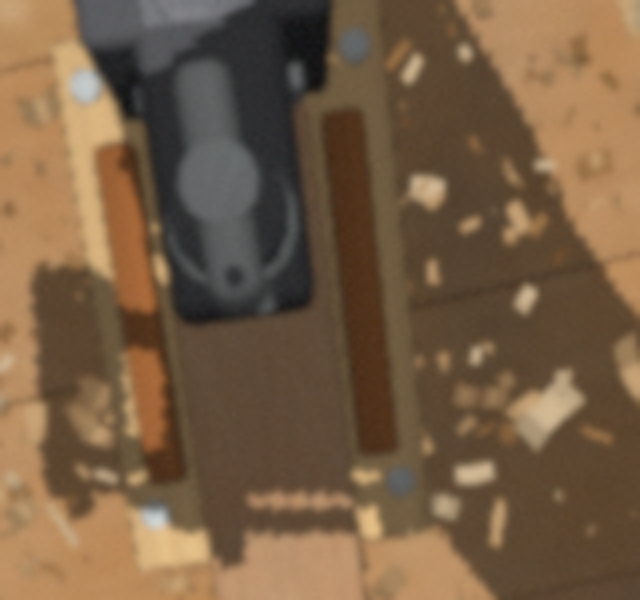

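The view shows the wing's lower end at crop (235,275) and the peg tip peeking out to its right at (267,303), so the wing is slightly clockwise of the peg, as intended. Next I'll put a number on the angle.

```bash
python3 - <<'E'
from h import *
c=cam('wrist','w7');z=np.load('pics/w7.npz');X=cloud(c,z['d'])
uv=(180+267/4,303/4); u,v=map(round,uv)
print(X[v-2:v+3,u-2:u+3,2].round(3))
for h in(.089,.092,.095):
    p=onz(c,[uv],h)[0]; print(h,p.round(4),'r',np.hypot(p[0]-.645,p[1]-.0392).round(4),'peg angle',np.arctan2(p[1]-.0392,p[0]-.645).round(3)-np.pi)
print('wing ang',np.deg2rad(-6.9))
E
```

```text
[[0.115 0.092 0.092 0.076 0.077]
 [0.109 0.092 0.092 0.092 0.076]
 [0.102 0.092 0.092 0.092 0.076]
 [0.093 0.09  0.094 0.092 0.072]
 [0.092 0.091 0.065 0.065 0.063]]
0.089 [0.6241 0.0361 0.089 ] r 0.0211 peg angle -6.136592653589793
0.092 [0.6238 0.0361 0.092 ] r 0.0214 peg angle -6.139592653589793
0.095 [0.6235 0.0361 0.095 ] r 0.0218 peg angle -6.141592653589793
wing ang -0.12042771838760874
```

Peg at +0.14 rad and wing at −0.12 rad: about 0.25 rad of slip, as sinking and torque also say. The bar is seated and the arm is clear, so I'll hand in.

```bash
python3 -c "
from station import workorder
print(workorder.job_done())"
```

```text
the job is handed in; nothing more can be done
None
```

The bar is home against the stop plate (pushed in at about 7 N) and clamped tight, with the wing about 0.25 rad past the peg and the arm clear; I've handed the job in, but the system returned no verdict.

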